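# Turn the cart wheel's valve to the top

## Task

A cart wheel is mounted on the tilted bench stand, ready to be pumped up. Turn it by pushing its spokes gently round with the fingertips until the valve stem inside the rim is at the very top of the wheel, straight above the hub, and leave it at rest there. Keep off the tyre and the valve stem, do not lift or shift the stand, and leave the things around it where they lie.

Things in the scene. Friction and masses are not known exactly. Their poses are not given: they have to be found in the camera images.
- stand: Loose bench stand (3 to 4 kg, rubber feet) carrying a cart wheel. Grey base plate 200 mm (x) by 330 mm (y), top at 12 mm. Origin on the bench under the plate's centre; at yaw 0 x points away from the robot, y left, z up (yaw within about 0.3 rad). The wheel's face leans back: in this frame 'up the slope' of the face is (0.819, 0, 0.574) and 'out of the face' is (-0.574, 0, 0.819).
- hub (a point): Centre of the wheel, on its axis in its middle plane, fixed to the stand 125 mm above the bench straight over the stand's origin; axes as the stand's. Round hub of 22 mm radius.
- bar (a point): Middle of the flat steel bar (26 mm wide, 6 mm thick) that crosses level along the stand's y in front of the hub and parts the upper half of the face from the lower. It lies 25 to 31 mm out of the wheel's middle plane (axle nut to 38 mm), on two posts outside the tyre at y = +-150 mm, tops 148 mm above the bench. Axes as the stand's.
- wheel (a joint): Turn of the wheel: 0 (or any multiple of 2 pi) with the valve stem at the top of the wheel; grows counter-clockwise as seen from the robot, looking at the face (the top moves to the stand's +y, left). Turns freely both ways with some friction (about 0.12 N m) and stays where it is left.
- spokes: Five straight metal spokes from the hub to the rim, 10 mm wide and 16 mm thick (from 6 mm behind to 10 mm in front of the middle plane), evenly spaced 72 degrees, the valve stem half-way between two of them. Origin at the hub's centre; turns with the wheel: x to the valve stem, z out of the face. The open gaps reach from the hub (22 mm radius) to the rim (99 mm inner radius).
- tyre: Black rubber tyre round the rim, 100 to 133 mm from the axis, 32 mm thick (16 mm to each side of the middle plane). Origin at the hub's centre.
- valve: Valve stem with its cap: a rod about 10 mm thick that stands inward from the rim towards the hub in one gap, in the middle plane, from 99 mm down to 79 mm from the axis. Origin at the hub's centre; own x points along the stem.
- valve_tip (a point): End of the valve stem's cap, 79 mm from the wheel's axis, in the middle plane.
- spanner: Bystander: spanner, 26x144x6 mm, beside the stand; origin under its middle
- hex_key: Bystander: hex key, 31x103x7 mm, in front of the stand; origin under its middle
- seal: Bystander: small black seal ring, 30 mm across, 10 mm high, in front of the stand; origin under its middle
- tape: Bystander: roll of masking tape, 106 mm across, 26 mm high; origin under its middle
- marker: Bystander: marker pen, 12x137x13 mm; origin under its middle

How it is judged:
By the outcome, as a careful person would: the job done as asked, in the order asked, and still so for the second after the job is handed in, with the robot touching nothing.
It also fails if it takes over 58 s, if anything falls off the work surface, if the arm or the gripper's body presses on something with over 40 N, if the wrist force passes 120 N, or if a joint passes its speed limit or range.

## Robot

A 6-joint arm with a two-finger parallel gripper is mounted at the origin on a cart in front of the work surface, level with it; the furniture and walls round the work are solid. World frame = base frame: x ahead of the robot, y to its left, z up, the work surface at z = 0. Lengths are in m, angles in degrees, forces in N, time in s.
With the tool pointing down it reaches from about 0.375 to 0.9 m from the base axis. Payload 3.1 kg.
Tool frame: the origin (TCP) lies between the finger pads; the fingertips stand arm.tip_extent ahead of it and the grasp point (between the pads) lies 3 mm ahead of it (arm.tip_extent is the distance from the TCP to the fingertips, in m); z points along the fingers, y is the line along which they close (so a half turn about z gives the same grasp; the last joint's range is limited). The gripper opens to 87 mm and grips with 3 to 60 N. Pads are 19 mm wide; open, the fingers measure 117 mm over their backs; the gripper's body (75 mm by 190 mm) begins 51 mm behind the grasp point.
Start: joints at [60.762, 30.224, 82.088, -0, 67.689, -10.227], TCP at [0.204, 0.591, 0.209] pointing down, gripper open.
Joint ranges: [-176.69, 176.69], [-43.24, 126.21], [12.49, 139.97], [-82, 262], [0, 151.66], [-163.58, 163.58]. Speed limits (degrees/s): [159.86, 159.86, 180, 180, 180, 180].

## Interface

Orientations are given as a 3x3 rotation matrix whose columns are the frame's x, y, z axes.
In Python, from station import arm gives the robot as it stands.
- The arm moves only by the tool jog_arm, never from a script. Its argument "series" is a list of rows, each a list of 3 entries, a list of its own where there are three numbers: the closure, from -1 (fully open) to 1 (shut), so that 0 is half open, then the shift along the tool's x, y, z as a fraction of full scale, then the turn about the tool's z as a fraction of full scale. A call has 1 to 12 rows; each row is the pose to reach, as a shift and turn from the pose commanded when the call began, along the tool's axes at that moment, turning the shorter way round; what a row does not reach only later rows make up. Full scale, the value 1, is 0.25 m for a shift and pi rad for a turn. A row lasts 1/10 s, in which the tool goes at most 50 mm and 8.59 degrees, less where a joint would pass 70% of its speed; a pose out of reach is approached as far as the arm can. A call with a number of a shift or a turn outside -1 to 1 is refused whole. A call with a gripper value outside its range is refused whole. The fingers move at their own pace and stop on an object; "force" is the grip in N (left out, the last holds). Time passes only in rows, so rows that repeat a pose let the fingers close. It gives the time, the measured TCP pose, the force, the opening and the grip force at its end, in the units of the state.
- arm.get_state(): the state, without advancing time (a new reading comes with each control period).
- arm.snapshot(name): name is "scene" or "top" or "wrist"; returns (picture, depth): 480x640x3 uint8, red, green, blue; 480x640 float32, m along the optical axis (not along the pixel's ray), 0 where there is no reading.
- arm.camera_info(name): a dict with "camera_matrix" (3x3 intrinsics, pixels), "rvec" (rotation vector, rad) and "tvec" (3), from world to camera coordinates, as OpenCV has them; the wrist camera has in their place "T_tool_cam" (4x4, takes a point from camera to tool coordinates, whose origin is the TCP and whose axes are the flange's). Camera axes: x right, y down, z forward; pixel columns grow to the right and rows downward; lengths in m; the calibration is good to about 2 mm. A picture is of the moment at which its call begins: read the wrist's pose just before it. camera_info takes no time and is no camera call.
- arm.close_job(): hands the job in; it is judged then, once.
The state is a dict: "t": time; "q": joint angles; "joint_vel": joint speeds; "tau": joint torques, N m; "ee_pos": TCP position; "tcp_rot": TCP orientation; "wrist_force": force on the tool from outside, world axes, zero at the start; "moment": the same for the moment, N m; "gripper_width": finger opening in m; "grasp_force": force on a finger pad.
Only numpy, scipy, OpenCV 4.12 (cv2) and the standard library are available. Lean on these libraries where they do the work, as an engineer would, in place of code of your own. Each camera call takes 0.05 s, during which the arm holds its last target. There are 200 camera calls.

## Working session

There is one attempt and no reset: what is moved stays moved. The work goes in short steps, Python scripts to look and compute and a tool call to move; the robot and the scene stay as the last step left them, time stands still between calls to the robot, and variables do not carry over. Pictures are saved under pics/ and viewed, at most 10 in all, crops included, and the job is handed in when it is done.

Besides the shell and the picture viewer there is one more tool, called after "Emit:" by a JSON object that holds its "api" and its "payload", one argument or row to a line. jog_arm: Moves the arm, as the interface text tells. Its arguments: {"type":"object","properties":{"series":{"type":"array"},"force":{"type":"number"}},"required":["series"]}

```bash
mkdir -p pics; ls; python3 - <<'E'
from station import arm
import cv2
s=arm.get_state()
for k in ("t","ee_pos","tcp_rot","gripper_width"): print(k,s[k])
print(arm.tip_extent)
for n in("scene","top"):
    p,d=arm.snapshot(n); cv2.imwrite(f"pics/{n}.png",p[:,:,::-1]); 
    import numpy as np; np.savez(f"{n}.npz",p=p,d=d)
    print(n,arm.camera_info(n))
print(arm.camera_info("wrist"))
E
```

```text
pics
t 0.0
ee_pos [0.20318369 0.59023203 0.20797164]
tcp_rot [[-9.45457050e-01  3.25745019e-01 -1.07200046e-03]
 [ 3.25746546e-01  9.45455212e-01 -1.90516252e-03]
 [ 3.92931223e-04 -2.15044978e-03 -9.99997611e-01]]
gripper_width 0.08697387573084071
0.022
scene {'camera_matrix': array([[495.50035924,   0.        , 319.3822409 ],
       [  0.        , 495.50035924, 235.59976981],
       [  0.        ,   0.        ,   1.        ]]), 'rvec': array([ 1.81124744, -1.83944734,  0.67319608]), 'tvec': array([-0.00248358,  0.52270554,  0.76325352])}
top {'camera_matrix': array([[590.20185075,   0.        , 327.86867326],
       [  0.        , 590.20185075, 237.89199688],
       [  0.        ,   0.        ,   1.        ]]), 'rvec': array([ 2.18098969, -2.13858958,  0.12807144]), 'tvec': array([-0.02577963,  0.59643539,  1.19678127])}
{'camera_matrix': array([[378.03995614,   0.        , 322.40757633],
       [  0.        , 378.03995614, 243.93397922],
       [  0.        ,   0.        ,   1.        ]]), 'T_tool_cam': array([[-1.28962970e-03, -9.63348152e-01, -2.68251143e-01,
         7.28358942e-02],
       [ 9.99998695e-01, -1.50336624e-03,  5.91375206e-04,
        -9.07502590e-04],
       [-9.72979924e-04, -2.68250031e-01,  9.63348833e-01,
        -1.75376801e-01],
       [ 0.00000000e+00,  0.00000000e+00,  0.00000000e+00,
         1.00000000e+00]])}
```

View pics/top.png

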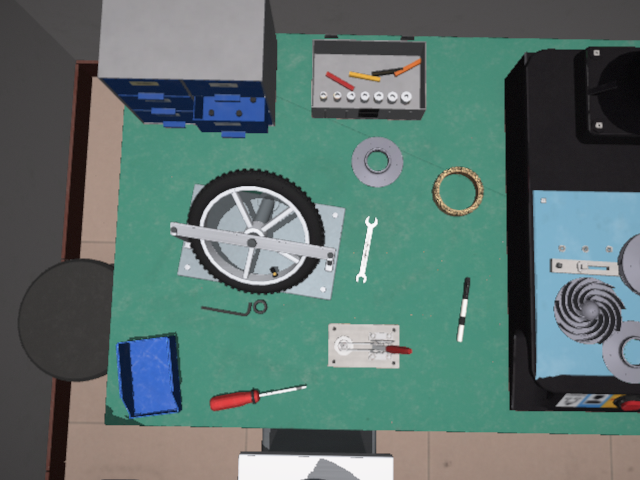

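View pics/scene.png

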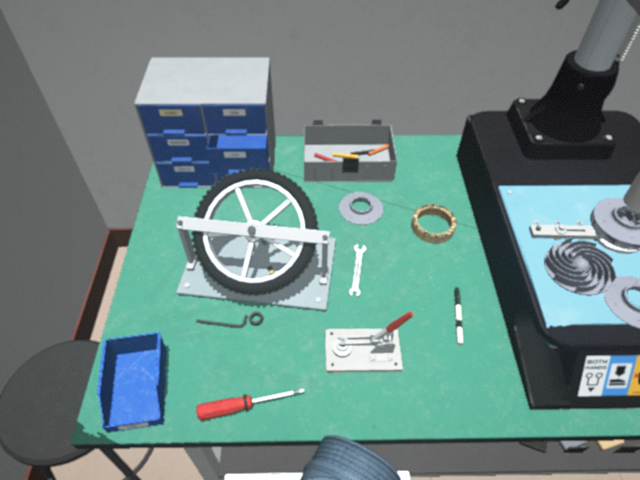

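The top view shows the wheel's hub nut at about (252,242), the bar running from (172,229) to (335,258), and the valve at about (275,272), in the lower right. Spokes are white.

```bash
cat > h.py <<'E'
import numpy as np, cv2
from station import arm
def cam(n):
    c=arm.camera_info(n); R=cv2.Rodrigues(np.array(c["rvec"]))[0]; return c["camera_matrix"],R,np.array(c["tvec"])
def ray(n,u,v):
    K,R,t=cam(n); return -R.T@t, R.T@np.linalg.inv(K)@[u,v,1]
def onplane(n,u,v,p0,nn):
    o,d=ray(n,u,v); return o+d*(np.dot(p0-o,nn)/np.dot(d,nn))
def proj(n,P):
    K,R,t=cam(n); q=K@(R@np.array(P)+t); return q[:2]/q[2]
def frame(yaw):
    c,s=np.cos(yaw),np.sin(yaw); Z=np.array([[c,-s,0],[s,c,0],[0,0,1]])
    return Z@[.819,0,.574], Z@[0,1,0], Z@[-.574,0,.819]  # up, left, out
E
python3 - <<'E'
from h import *
top=np.load("top.npz")["p"]
big=cv2.resize(top[160:310,160:350],None,fx=4,fy=4,interpolation=cv2.INTER_CUBIC)
cv2.imwrite("pics/top_crop.png",big[:,:,::-1])
sc=np.load("scene.npz")["p"]
big=cv2.resize(sc[160:310,165:345],None,fx=4,fy=4,interpolation=cv2.INTER_CUBIC)
cv2.imwrite("pics/scene_crop.png",big[:,:,::-1])
E
```

```text
(no output)
```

View pics/top_crop.png

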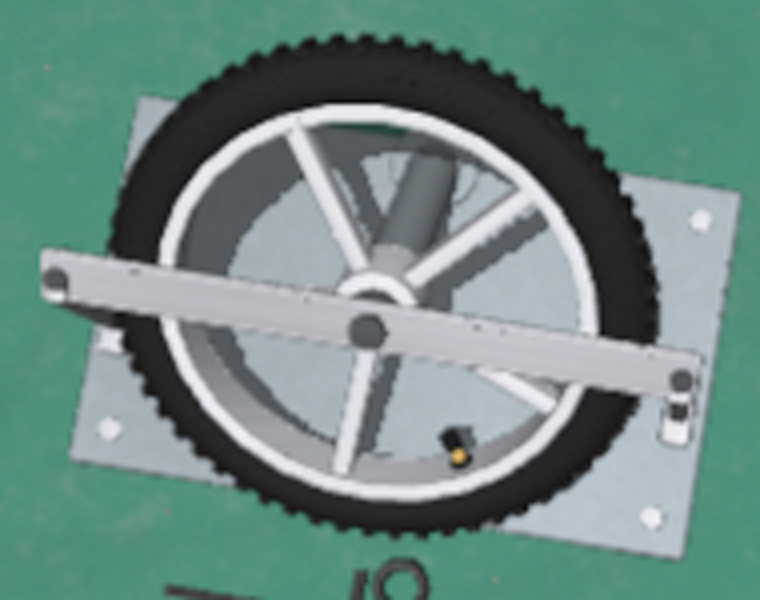

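View pics/scene_crop.png

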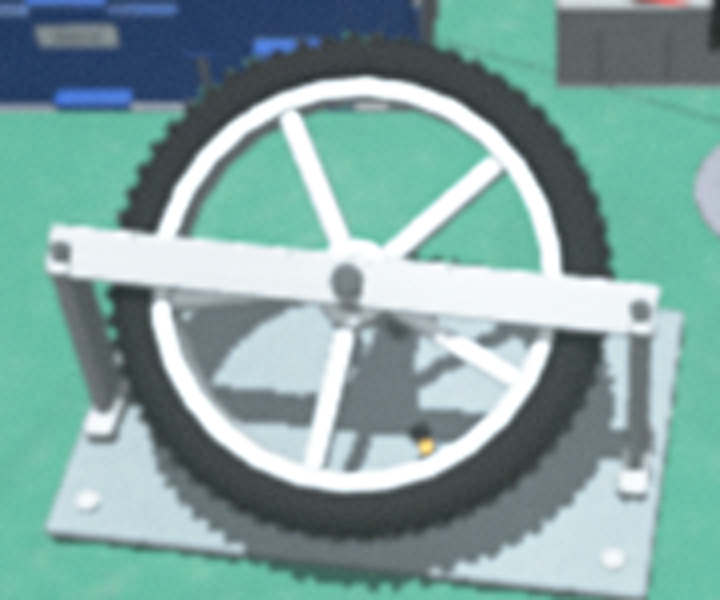

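The crop shows the bar's bolts at (57,280) and (682,380), the nut at (368,332), and plate corners at (140,98), (740,192), (683,557) and (70,458). Visible spoke ends are at (297,125), (525,195), (553,405) and (343,470). The valve is at about (457,450), with a gold cap.

```bash
python3 - <<'E'
from h import *
f=lambda x,y:(160+x/4,160+y/4)
C=[onplane("top",*f(*c),np.array([0,0,.012]),np.array([0,0,1.])) for c in[(140,98),(740,192),(683,557),(70,458)]]
print(np.round(C,4)); ctr=np.mean(C,0)
B=[onplane("top",*f(*c),np.array([0,0,.150]),np.array([0,0,1.])) for c in[(57,280),(682,380)]]
print(np.round(B,4), np.linalg.norm(B[0]-B[1]))
d=B[0]-B[1]; yb=np.arctan2(-d[0],d[1]); d2=C[0]-C[1]+C[3]-C[2]; yp=np.arctan2(-d2[0],d2[1])
print("yaw bar,plate",np.degrees([yb,yp]))
up,left,out=frame(yp)
mid=(B[0]+B[1])/2; h1=mid-out*.031; print("hub from bar",h1,"plate ctr",ctr)
hub=np.r_[(ctr[:2]+h1[:2])/2,.125]; yaw=(yb+yp)/2; print(hub,yaw)
np.savez("st.npz",hub=hub,yaw=yaw)
up,left,out=frame(yaw)
for nm,c,h in[("s",(297,125),.01),("s",(525,195),.01),("s",(553,405),.01),("s",(343,470),.01),("v",(457,452),0.0)]:
    r=onplane("top",*f(*c),hub+out*h,out)-hub
    print(nm,np.linalg.norm(r),np.degrees(np.arctan2(r@left,r@up)))
for nm,c,h in[("s",(292,118),.01),("s",(495,163),.01),("s",(515,382),.01),("s",(315,468),.01),("v",(425,445),0.0)]:
    r=onplane("scene",165+c[0]/4,160+c[1]/4,hub+out*h,out)-hub
    print(nm,np.linalg.norm(r),np.degrees(np.arctan2(r@left,r@up)))
E
```

```text
[[ 0.7096  0.274   0.012 ]
 [ 0.6648 -0.0494  0.012 ]
 [ 0.4699 -0.0226  0.012 ]
 [ 0.5155  0.302   0.012 ]]
[[ 0.5925  0.2771  0.15  ]
 [ 0.5508 -0.0199  0.15  ]] 0.2998931369744857
yaw bar,plate [-7.99754224 -7.95012688]
hub from bar [0.58924437 0.12617693 0.124611  ] plate ctr [0.5899684  0.12596619 0.012     ]
[0.58960639 0.12607156 0.125     ] -0.13916966705961892
s 0.10027285786737358 26.395442492042775
s 0.09719370754749497 -41.738407341754616
s 0.09762423398105495 -112.97607440178885
s 0.09568686578580377 173.47984344346332
v 0.09105063574789343 -151.16486201867403
s 0.09288830888172737 26.152078799134205
s 0.09800900605783018 -44.70923319511427
s 0.1014587409557873 -115.21666468029642
s 0.09845826591214193 175.80644663167217
v 0.09275888571906564 -149.64477390369026
```

```bash
cat >> h.py <<'E'
S=np.load("st.npz"); hub=S["hub"]; yaw=float(S["yaw"]); up,left,out=frame(yaw)
def finger(th,r,clear=0,tip_o=-.004):
    "TCP position so closed fingers sit clockwise of the spoke at th (deg)"
    t=np.radians(th); h=.0116*abs(np.sin(t))+.015*np.cos(t)+.005+clear
    u=r*np.cos(t)+h*np.sin(t); l=r*np.sin(t)-h*np.cos(t)
    return hub+(u+.7*tip_o)*up+l*left+tip_o*out+np.array([0,0,.022])
def shifts(P,s=None):
    s=s or arm.get_state(); return np.round((np.array(P)-s["ee_pos"])@np.array(s["tcp_rot"])/.25,3)
E
python3 - <<'E'
from h import *
P=finger(-43,.05,.006); print(P); P[2]=.30
print(shifts(P), shifts(P)/2)
E
```

```text
[0.59497743 0.06881908 0.15140903]
[-2.161 -1.463 -0.366] [-1.0805 -0.7315 -0.183 ]
```

Emit:
{"api": "jog_arm", "payload": {
  "series": [
    [1,[0,0,-0.2],0],
    [1,[-0.1,-0.05,-0.36],0],
    [1,[-1,-0.68,-0.36],-0.061],
    [1,[-1,-0.68,-0.36],-0.061],
    [1,[-1,-0.68,-0.36],-0.061],
    [1,[-1,-0.68,-0.36],-0.061],
    [1,[-1,-0.68,-0.36],-0.061],
    [1,[-1,-0.68,-0.36],-0.061],
    [1,[-1,-0.68,-0.36],-0.061],
    [1,[-1,-0.68,-0.36],-0.061]
  ],
  "force": 10
}}

```text
t: 1.1
ee_pos: [0.3845, 0.3484, 0.2987]
tcp_rot: [[-0.99, 0.142, -0.001], [0.142, 0.99, 0.0], [0.001, 0.0, -1.0]]
wrist_force: [-0.0, 0.2, 0.9]
gripper_width: 0.0148
grasp_force: 0.0
```

```bash
python3 - <<'E'
from h import *
s=arm.get_state();P=finger(-43,.05,.006);P[2]=.30
print(s["t"],s["ee_pos"],s["gripper_width"],s["wrist_force"],np.array(s["tcp_rot"])[:,1],left,shifts(P))
E
```

```text
1.1 [0.38446117 0.34844067 0.29867747] 0.014763077363795998 [-0.04035974  0.18867635  0.89851547] [1.41508385e-01 9.89937053e-01 9.32957916e-05] [0.13872086 0.99033152 0.        ] [-0.992 -0.988 -0.007]
```

Emit:
{"api": "jog_arm", "payload": {
  "series": [
    [1,[-0.99,-0.99,0],0],
    [1,[-0.99,-0.99,0],0],
    [1,[-0.99,-0.99,0],0],
    [1,[-0.99,-0.99,0],0],
    [1,[-0.99,-0.99,0],0],
    [1,[-0.99,-0.99,0],0],
    [1,[-0.99,-0.99,0],0],
    [1,[-0.99,-0.99,0],0],
    [1,[-0.99,-0.99,0],0],
    [1,[-0.99,-0.99,0],0]
  ]
}}

```text
t: 2.1
ee_pos: [0.594, 0.0711, 0.2985]
tcp_rot: [[-0.99, 0.138, -0.002], [0.138, 0.99, 0.001], [0.002, 0.001, -1.0]]
wrist_force: [0.2, 0.9, -1.0]
gripper_width: 0.0005
grasp_force: 0.0
```

```bash
python3 - <<'E'
from h import *
s=arm.get_state();P=finger(-43,.05,.006)
print(s["t"],s["ee_pos"],s["gripper_width"],s["wrist_force"],shifts(P))
p,d=arm.snapshot("wrist");cv2.imwrite("pics/w1.png",p[:,:,::-1])
# project model points into wrist
c=arm.camera_info("wrist");T=c["T_tool_cam"];K=c["camera_matrix"];R=np.array(s["tcp_rot"])
def wp(X):
    q=np.linalg.inv(T)@np.r_[R.T@(X-s["ee_pos"]),1]; q=K@q[:3]; return np.round(q[:2]/q[2])
print("hub nut",wp(hub+.038*out))
for th in(28.9,-43.1,-115.1): t=np.radians(th);print(th,wp(hub+.01*out+.095*(np.cos(t)*up+np.sin(t)*left)))
E
```

```text
2.1 [0.59396203 0.07109657 0.29853344] 0.0004868359397270159 [ 0.20865253  0.94139927 -1.03785753] [-0.006 -0.009  0.588]
hub nut [387. 188.]
28.9 [443. 292.]
-43.1 [310. 276.]
-115.1 [289. 164.]
```

View pics/w1.png

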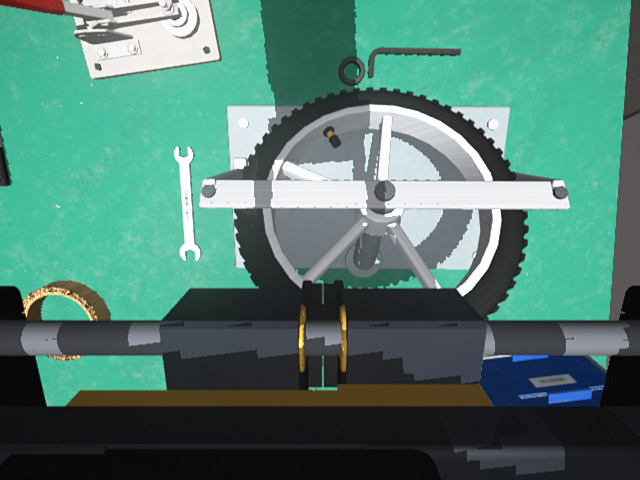

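The nut is at (384,190) against a predicted (387,188), and the spoke ends match within about 3 px. The wide side of the gripper body lies along the bar. I'll descend.

Emit:
{"api": "jog_arm", "payload": {
  "series": [
    [1,[-0.006,-0.009,0.2],0],
    [1,[-0.006,-0.009,0.35],0],
    [1,[-0.006,-0.009,0.45],0],
    [1,[-0.006,-0.009,0.52],0],
    [1,[-0.006,-0.009,0.56],0],
    [1,[-0.006,-0.009,0.588],0],
    [1,[-0.006,-0.009,0.588],0]
  ]
}}

```text
t: 2.85
ee_pos: [0.5958, 0.0675, 0.1518]
tcp_rot: [[-0.99, 0.139, -0.001], [0.139, 0.99, 0.0], [0.001, 0.0, -1.0]]
wrist_force: [-0.4, -0.6, 0.2]
gripper_width: 0.0006
grasp_force: 0.0
```

```bash
python3 - <<'E'
from h import *
s=arm.get_state()
print(s["t"],s["ee_pos"],s["wrist_force"])
for th in range(-43,81,6): print(th,shifts(finger(th,.05),s))
E
```

```text
2.85 [0.5957877  0.06745252 0.15176998] [-0.43069835 -0.58066318  0.15009546]
-43 [-0.009  0.023 -0.008]
-37 [-0.027  0.032 -0.02 ]
-31 [-0.043  0.044 -0.032]
-25 [-0.059  0.059 -0.043]
-19 [-0.073  0.077 -0.053]
-13 [-0.086  0.097 -0.062]
-7 [-0.097  0.12  -0.069]
-1 [-0.106  0.144 -0.075]
5 [-0.112  0.163 -0.08 ]
11 [-0.117  0.181 -0.084]
17 [-0.121  0.2   -0.087]
23 [-0.124  0.221 -0.088]
29 [-0.124  0.243 -0.088]
35 [-0.122  0.265 -0.087]
41 [-0.118  0.288 -0.084]
47 [-0.112  0.31  -0.08 ]
53 [-0.103  0.332 -0.073]
59 [-0.091  0.354 -0.065]
65 [-0.077  0.373 -0.055]
71 [-0.061  0.391 -0.044]
77 [-0.043  0.406 -0.031]
```

Emit:
{"api": "jog_arm", "payload": {
  "series": [
    [1,[-0.009,0.023,-0.008],0],
    [1,[-0.018,0.028,-0.014],0],
    [1,[-0.027,0.032,-0.02],0],
    [1,[-0.035,0.038,-0.026],0],
    [1,[-0.043,0.044,-0.032],0],
    [1,[-0.051,0.051,-0.038],0],
    [1,[-0.059,0.059,-0.043],0],
    [1,[-0.066,0.068,-0.048],0],
    [1,[-0.073,0.077,-0.053],0],
    [1,[-0.086,0.097,-0.062],0],
    [1,[-0.097,0.12,-0.069],0],
    [1,[-0.106,0.144,-0.075],0]
  ]
}}

```text
t: 4.05
ee_pos: [0.628, 0.0991, 0.1709]
tcp_rot: [[-0.99, 0.14, 0.0], [0.14, 0.99, 0.0], [-0.0, 0.0, -1.0]]
wrist_force: [0.7, -0.4, -0.4]
gripper_width: 0.0005
grasp_force: 0.0
```

```bash
python3 - <<'E'
from h import *
s=arm.get_state()
print(s["t"],s["ee_pos"],s["wrist_force"])
for th in range(-1,72,6): print(th,shifts(finger(th,.05),s))
p,d=arm.snapshot("scene")
big=cv2.resize(p[130:310,165:345],None,fx=3,fy=3,interpolation=cv2.INTER_CUBIC)
cv2.imwrite("pics/s2.png",big[:,:,::-1])
E
```

```text
4.05 [0.62795238 0.09910678 0.17092112] [ 0.73126581 -0.3769493  -0.41747835]
-1 [0.004 0.001 0.001]
5 [-0.002  0.019 -0.003]
11 [-0.008  0.038 -0.007]
17 [-0.012  0.057 -0.01 ]
23 [-0.014  0.078 -0.011]
29 [-0.014  0.099 -0.012]
35 [-0.012  0.122 -0.01 ]
41 [-0.008  0.145 -0.007]
47 [-0.002  0.167 -0.003]
53 [0.008 0.189 0.003]
59 [0.019 0.21  0.011]
65 [0.033 0.23  0.021]
71 [0.049 0.247 0.033]
```

View pics/s2.png

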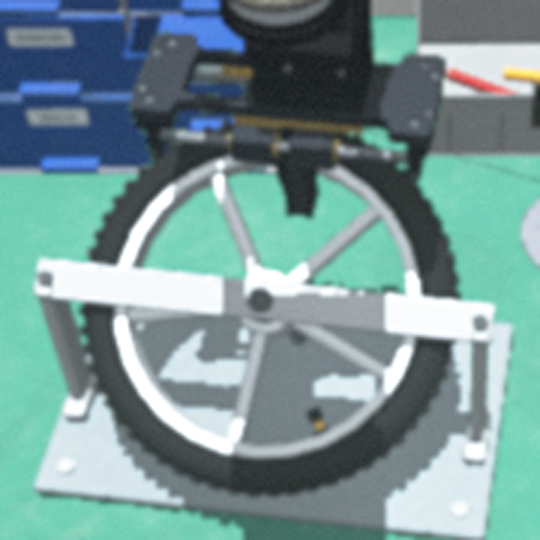

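The wheel has not turned: the spokes are unchanged. The fingertip, at about (300,212) in the crop, seems to be in front of the face. I'll check the heights.

```bash
python3 - <<'E'
from h import *
s=arm.get_state(); e=np.array(s["ee_pos"])
f=lambda q:np.round((q-[165,130])*3)
print("tip proj crop",f(proj("scene",e-[0,0,.022])),"tcp",f(proj("scene",e)))
for th in(28.9,-43.1,-115):
    t=np.radians(th);print(th,f(proj("scene",hub+.01*out+.05*(np.cos(t)*up+np.sin(t)*left))),f(proj("scene",hub+.01*out+.099*(np.cos(t)*up+np.sin(t)*left))))
K,R,t=cam("scene"); p,d=arm.snapshot("scene")
def back(u,v): 
    z=d[v,u]; return R.T@(np.linalg.inv(K)@[u,v,1]*z-t)
for c in[(300,180),(300,195),(300,205),(340,243),(232,210),(300,285)]:
    u,v=165+c[0]//3,130+c[1]//3; P=back(u,v); r=P-hub
    print(c,P.round(3),"u,l,o",np.round([r@up,r@left,r@out],3))
E
```

```text
tip proj crop [303. 238.] tcp [301. 217.]
28.9 [236. 236.] [210. 172.]
-43.1 [317. 254.] [370. 208.]
-115 [324. 338.] [384. 375.]
(300, 180) [0.616 0.096 0.219] u,l,o [ 0.079 -0.026  0.06 ]
(300, 195) [0.616 0.097 0.205] u,l,o [ 0.071 -0.025  0.048]
(300, 205) [0.619 0.098 0.193] u,l,o [ 0.066 -0.023  0.037]
(340, 243) [0.613 0.073 0.161] u,l,o [ 0.046 -0.049  0.012]
(232, 210) [0.637 0.149 0.17 ] u,l,o [0.061 0.029 0.011]
(300, 285) [0.575 0.099 0.16 ] u,l,o [ 0.012 -0.029  0.035]
```

```bash
python3 - <<'E'
from h import *
s=arm.get_state(); print(s["t"],s["ee_pos"],s["gripper_width"],s["q"],arm.tip_extent)
K,R,t=cam("scene"); p,d=arm.snapshot("scene")
u=265
for v in range(184,216,2):
    P=R.T@(np.linalg.inv(K)@[u,v,1]*d[v,u]-t); print(v,(v-130)*3,p[v,u],P.round(3))
p,d=arm.snapshot("wrist");cv2.imwrite("pics/w2.png",p[:,:,::-1])
E
```

```text
4.15 [0.62818583 0.09960574 0.17101871] 0.0005415636587288615 [-1.04930540e+00  3.34617097e+01  8.26139826e+01  1.85805388e-02
  6.38581640e+01 -8.30872888e+01] 0.022
184 162 [46 54 55] [0.588 0.091 0.264]
186 168 [42 47 48] [0.617 0.095 0.23 ]
188 174 [39 48 49] [0.614 0.096 0.227]
190 180 [41 48 50] [0.619 0.097 0.216]
192 186 [44 52 52] [0.618 0.097 0.212]
194 192 [40 48 49] [0.616 0.097 0.209]
196 198 [43 52 52] [0.617 0.098 0.202]
198 204 [42 50 49] [0.618 0.098 0.194]
200 210 [44 56 56] [0.618 0.099 0.189]
202 216 [109 189 164] [0.791 0.121 0.002]
204 222 [121 213 186] [0.782 0.121 0.003]
206 228 [121 212 186] [0.776 0.121 0.002]
208 234 [122 212 185] [0.77  0.12  0.001]
210 240 [122 212 184] [0.763 0.12  0.002]
212 246 [117 208 183] [0.755 0.12  0.003]
214 252 [128 214 188] [0.745 0.119 0.006]
```

View pics/w2.png

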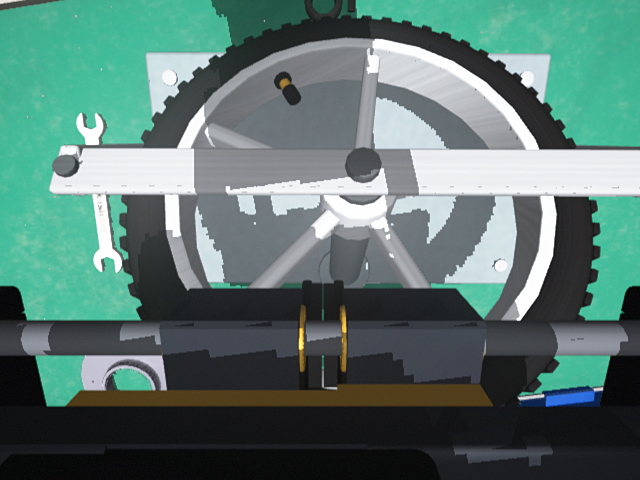

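The wheel is still unturned. The nut shows at (363,165), and the fingertips are level with or in front of the face. I'll check the wrist pose against the nut and bar bolt.

```bash
python3 - <<'E'
from h import *
s=arm.get_state();R=np.array(s["tcp_rot"])
c=arm.camera_info("wrist");T=c["T_tool_cam"];K=c["camera_matrix"]
for dz in(0,.015,.036):
  def wp(X):
    q=np.linalg.inv(T)@np.r_[R.T@(X-s["ee_pos"]-[0,0,dz]),1]; q=K@q[:3]; return np.round(q[:2]/q[2])
  print(dz,wp(hub+.038*out),"bolt R",wp(hub+.031*out-.15*left),wp(np.array(s["ee_pos"])+[0,0,dz-.022]))
def proj2(X): return proj("top",X)
p,d=arm.snapshot("wrist")
q=lambda u,v:(R@(T@np.r_[np.linalg.inv(K)@[u,v,1]*d[v,u],1])[:3]+s["ee_pos"]).round(3)
print("nut",q(363,165),"truth",hub+.038*out,"bolt",q(66,165),"finger",q(308,285),q(308,300),q(315,300),q(310,340),q(230,300))
E
```

```text
0 [368. 160.] bolt R [ 72. 168.] [324. 275.]
0.015 [365. 158.] bolt R [ 89. 166.] [324. 275.]
0.036 [361. 156.] bolt R [110. 163.] [324. 275.]
nut [0.57  0.126 0.157] truth [0.56800528 0.12909734 0.156122  ] bolt [ 0.55  -0.02   0.154] finger [0.615 0.093 0.191] [0.616 0.094 0.207] [0.618 0.096 0.203] [0.597 0.099 0.272] [0.587 0.082 0.266]
```

The reported TCP pose agrees with the nut and bolt. But both cameras put the real fingertips at about z=0.186, roughly 36 mm above where `tip_extent` says they should be. I'll measure this and plan with the measured tip.

```bash
python3 - <<'E'
from h import *
s=arm.get_state(); e=np.array(s["ee_pos"])
p,d=arm.snapshot("scene"); print(p[198:205,265].tolist())
for z in(.180,.184,.188,.192): print(z,proj("scene",[.618,.099,z]))
p,d=arm.snapshot("top"); K,R,t=cam("top")
u0,v0=proj("top",e+[0,0,.015]).round().astype(int); print(u0,v0)
E
sed -i 's/tip_o=-.004/tip_o=-.006/; s/np.array(\[0,0,.022\])/np.array([0,0,-.0145])/' h.py
python3 - <<'E'
from h import *
P=finger(-43,.05,.006); print(P, shifts(P))
E
```

```text
[[43, 52, 51], [41, 44, 48], [44, 50, 51], [54, 82, 76], [89, 149, 130], [111, 195, 170], [121, 213, 187]]
0.18 [265.12233625 202.98787641]
0.184 [264.9756462  201.64109738]
0.188 [264.82806308 200.28611897]
0.192 [264.67957872 198.92286607]
267 211
[0.59497882 0.06881889 0.11246743] [ 0.111 -0.136  0.232]
```

Emit:
{"api": "jog_arm", "payload": {
  "series": [
    [1,[0.05,-0.07,0],0],
    [1,[0.111,-0.136,0],0],
    [1,[0.111,-0.136,0.02],0],
    [1,[0.111,-0.136,0.06],0],
    [1,[0.111,-0.136,0.1],0],
    [1,[0.111,-0.136,0.14],0],
    [1,[0.111,-0.136,0.17],0],
    [1,[0.111,-0.136,0.2],0],
    [1,[0.111,-0.136,0.22],0],
    [1,[0.111,-0.136,0.232],0],
    [1,[0.111,-0.136,0.232],0]
  ]
}}

```text
t: 5.5
ee_pos: [0.5951, 0.0688, 0.1123]
tcp_rot: [[-0.99, 0.14, -0.001], [0.14, 0.99, 0.0], [0.001, -0.0, -1.0]]
wrist_force: [0.6, 0.7, -0.4]
gripper_width: 0.0006
grasp_force: 0.0
```

```bash
python3 - <<'E'
from h import *
s=arm.get_state()
print(s["t"],s["ee_pos"],s["wrist_force"])
for th in range(-43,80,6): print(th,shifts(finger(th,.05),s))
E
```

```text
5.5 [0.59508155 0.06883535 0.11227347] [ 0.57190643  0.71838233 -0.37731805]
-43 [-0.013  0.017 -0.01 ]
-37 [-0.03   0.027 -0.022]
-31 [-0.047  0.039 -0.034]
-25 [-0.062  0.054 -0.045]
-19 [-0.077  0.072 -0.055]
-13 [-0.09   0.092 -0.064]
-7 [-0.1    0.115 -0.072]
-1 [-0.109  0.14  -0.078]
5 [-0.116  0.158 -0.082]
11 [-0.121  0.176 -0.086]
17 [-0.125  0.195 -0.089]
23 [-0.127  0.216 -0.09 ]
29 [-0.127  0.238 -0.091]
35 [-0.125  0.26  -0.089]
41 [-0.121  0.283 -0.086]
47 [-0.115  0.305 -0.082]
53 [-0.106  0.327 -0.075]
59 [-0.094  0.349 -0.067]
65 [-0.08   0.368 -0.058]
71 [-0.064  0.386 -0.046]
77 [-0.046  0.401 -0.034]
```

Emit:
{"api": "jog_arm", "payload": {
  "series": [
    [1,[-0.013,0.017,-0.01],0],
    [1,[-0.021,0.022,-0.016],0],
    [1,[-0.03,0.027,-0.022],0],
    [1,[-0.039,0.033,-0.028],0],
    [1,[-0.047,0.039,-0.034],0],
    [1,[-0.055,0.046,-0.04],0],
    [1,[-0.062,0.054,-0.045],0],
    [1,[-0.07,0.063,-0.05],0],
    [1,[-0.077,0.072,-0.055],0],
    [1,[-0.084,0.082,-0.06],0],
    [1,[-0.09,0.092,-0.064],0],
    [1,[-0.09,0.092,-0.064],0]
  ]
}}

```text
t: 6.7
ee_pos: [0.6222, 0.0889, 0.1292]
tcp_rot: [[-0.99, 0.14, 0.003], [0.14, 0.99, 0.0], [-0.003, 0.001, -1.0]]
wrist_force: [-0.7, -0.2, 0.6]
gripper_width: 0.0006
grasp_force: 0.3
```

```bash
python3 - <<'E'
from h import *
s=arm.get_state()
print(s["t"],s["ee_pos"],s["wrist_force"])
for th in range(-13,80,6): print(th,shifts(finger(th,.05),s))
p,d=arm.snapshot("scene")
big=cv2.resize(p[130:310,165:345],None,fx=3,fy=3,interpolation=cv2.INTER_CUBIC)
cv2.imwrite("pics/s3.png",big[:,:,::-1])
E
```

```text
6.7 [0.62223569 0.08886035 0.12924192] [-0.70100872 -0.23854266  0.62905751]
-13 [ 0.007 -0.002  0.004]
-7 [-0.004  0.02  -0.004]
-1 [-0.013  0.045 -0.01 ]
5 [-0.019  0.063 -0.014]
11 [-0.025  0.081 -0.018]
17 [-0.029  0.101 -0.021]
23 [-0.031  0.122 -0.022]
29 [-0.031  0.143 -0.022]
35 [-0.029  0.166 -0.021]
41 [-0.025  0.188 -0.018]
47 [-0.018  0.211 -0.014]
53 [-0.009  0.233 -0.007]
59 [0.002 0.254 0.001]
65 [0.016 0.274 0.01 ]
71 [0.032 0.291 0.022]
77 [0.051 0.306 0.035]
```

View pics/s3.png

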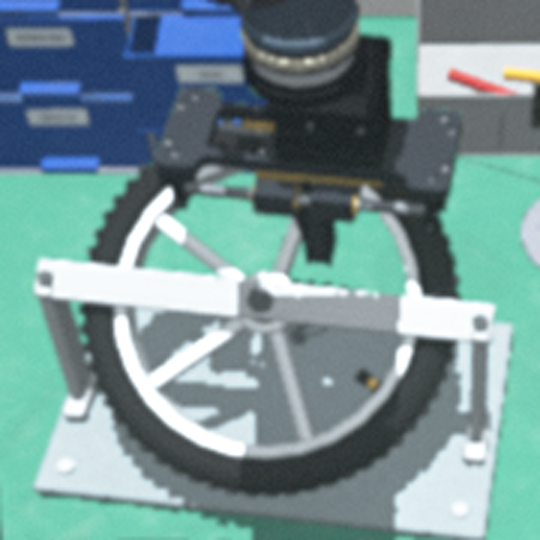

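The wheel is now turning: the valve is at (370,380) and the spoke has been pushed to (295,240). I'll continue the stroke.

Emit:
{"api": "jog_arm", "payload": {
  "series": [
    [1,[-0.004,0.02,-0.004],0],
    [1,[-0.009,0.033,-0.007],0],
    [1,[-0.013,0.045,-0.01],0],
    [1,[-0.019,0.063,-0.014],0],
    [1,[-0.022,0.072,-0.016],0],
    [1,[-0.025,0.081,-0.018],0],
    [1,[-0.027,0.091,-0.02],0],
    [1,[-0.029,0.101,-0.021],0],
    [1,[-0.03,0.112,-0.022],0],
    [1,[-0.031,0.122,-0.022],0],
    [1,[-0.031,0.132,-0.022],0],
    [1,[-0.031,0.143,-0.022],0]
  ]
}}

```text
t: 7.95
ee_pos: [0.6337, 0.1228, 0.1344]
tcp_rot: [[-0.99, 0.14, 0.001], [0.14, 0.99, -0.0], [-0.001, -0.0, -1.0]]
wrist_force: [-1.6, -3.9, -0.1]
gripper_width: 0.0007
grasp_force: 1.6
```

```bash
python3 - <<'E'
from h import *
s=arm.get_state()
print(s["t"],s["ee_pos"],s["wrist_force"])
for th in range(29,80,6): print(th,shifts(finger(th,.05),s))
E
```

```text
7.95 [0.63372115 0.12275206 0.13436488] [-1.64013791 -3.94537706 -0.13527621]
29 [-0.004  0.003 -0.002]
35 [-0.003  0.025 -0.001]
41 [0.002 0.048 0.002]
47 [0.008 0.07  0.007]
53 [0.017 0.092 0.013]
59 [0.029 0.113 0.021]
65 [0.043 0.133 0.031]
71 [0.059 0.151 0.042]
77 [0.077 0.166 0.055]
```

Emit:
{"api": "jog_arm", "payload": {
  "series": [
    [1,[-0.003,0.014,-0.002],0],
    [1,[-0.003,0.025,-0.001],0],
    [1,[0,0.037,0],0],
    [1,[0.002,0.048,0.002],0],
    [1,[0.005,0.059,0.005],0],
    [1,[0.008,0.07,0.007],0],
    [1,[0.017,0.092,0.013],0],
    [1,[0.023,0.103,0.017],0],
    [1,[0.029,0.113,0.021],0],
    [1,[0.043,0.133,0.031],0],
    [1,[0.059,0.151,0.042],0],
    [1,[0.059,0.151,0.042],0]
  ]
}}

```text
t: 9.15
ee_pos: [0.623, 0.1639, 0.1232]
tcp_rot: [[-0.99, 0.14, -0.002], [0.14, 0.99, 0.002], [0.002, 0.002, -1.0]]
wrist_force: [0.5, -0.4, 0.1]
gripper_width: 0.0007
grasp_force: 0.0
```

```bash
python3 - <<'E'
from h import *
s=arm.get_state()
print(s["t"],s["ee_pos"],s["wrist_force"])
p,d=arm.snapshot("top")
big=cv2.resize(p[160:310,160:350],None,fx=4,fy=4,interpolation=cv2.INTER_CUBIC)
cv2.imwrite("pics/t4.png",big[:,:,::-1])
E
```

```text
9.15 [0.62301185 0.1638507  0.12322793] [ 0.52048085 -0.40287201  0.12767515]
```

View pics/t4.png

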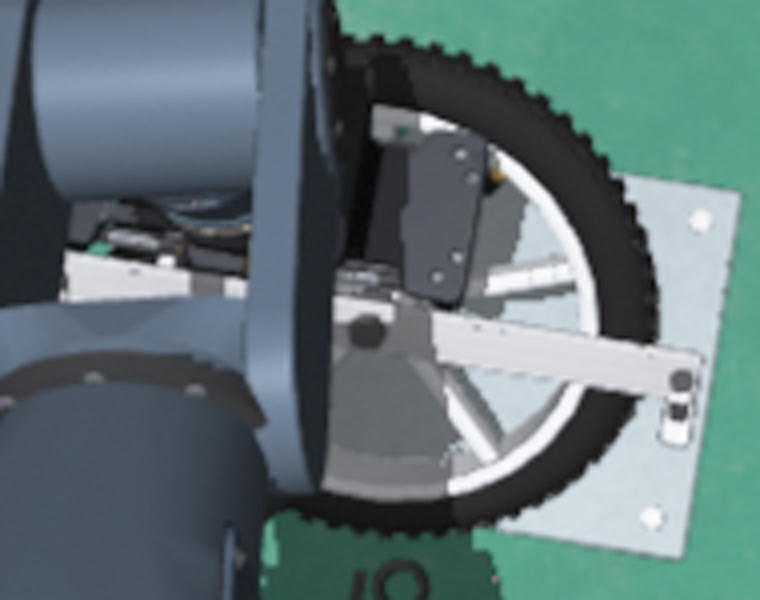

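The stand has not moved. Spoke ends are at about (575,272) and (490,455), and the valve's gold collar is at (497,175).

```bash
python3 - <<'E'
from h import *
f=lambda x,y:(160+x/4,160+y/4)
for nm,c,h in[("s",(575,272),.01),("s",(490,455),.01),("v",(497,175),0.0)]:
    r=onplane("top",*f(*c),hub+out*h,out)-hub
    print(nm,np.linalg.norm(r),np.degrees(np.arctan2(r@left,r@up)))
s=arm.get_state()
# back off, up, then above next spoke
for P in (finger(71,.05,.006),finger(71,.05,.006)+[0,0,.07]): print(shifts(P,s))
for th in (-2,4):
    Q=finger(th,.037,.005); print(th,shifts(Q+[0,0,.07],s),shifts(Q,s),Q)
E
```

```text
s 0.09936828520677968 -68.46381489741714
s 0.09527938698946681 -139.52176740492047
v 0.08995724559411053 -33.21179333342452
[-0.024 -0.013 -0.015]
[-0.024 -0.013 -0.295]
-2 [-0.006 -0.273 -0.283] [-0.006 -0.274 -0.003] [0.61518353 0.09555694 0.12389153]
4 [-0.014 -0.259 -0.289] [-0.015 -0.26  -0.009] [0.61779717 0.09876806 0.12539341]
```

Emit:
{"api": "jog_arm", "payload": {
  "series": [
    [1,[-0.015,-0.012,-0.01],0],
    [1,[-0.024,-0.015,-0.1],0],
    [1,[-0.024,-0.015,-0.2],0],
    [1,[-0.02,-0.1,-0.289],0],
    [1,[-0.015,-0.2,-0.289],0],
    [1,[-0.015,-0.26,-0.289],0],
    [1,[-0.015,-0.26,-0.25],0],
    [1,[-0.015,-0.26,-0.17],0],
    [1,[-0.015,-0.26,-0.1],0],
    [1,[-0.015,-0.26,-0.05],0],
    [1,[-0.015,-0.26,-0.02],0],
    [1,[-0.015,-0.26,-0.009],0]
  ]
}}

```text
t: 10.4
ee_pos: [0.6181, 0.0978, 0.1244]
tcp_rot: [[-0.99, 0.139, -0.002], [0.139, 0.99, 0.0], [0.002, 0.0, -1.0]]
wrist_force: [-0.6, -0.0, 0.5]
gripper_width: 0.0005
grasp_force: 0.0
```

```bash
python3 - <<'E'
from h import *
s=arm.get_state()
print(s["t"],s["ee_pos"],s["wrist_force"])
for th in range(4,38,3): print(th,shifts(finger(th,.037),s))
E
```

```text
10.4 [0.61807832 0.09778627 0.12444291] [-0.55626831 -0.00857263  0.47228096]
4 [ 0.003  0.024 -0.003]
7 [-0.     0.03  -0.005]
10 [-0.003  0.036 -0.007]
13 [-0.006  0.043 -0.009]
16 [-0.008  0.05  -0.011]
19 [-0.011  0.058 -0.012]
22 [-0.012  0.065 -0.014]
25 [-0.014  0.074 -0.015]
28 [-0.015  0.082 -0.016]
31 [-0.016  0.091 -0.016]
34 [-0.016  0.1   -0.016]
37 [-0.015  0.109 -0.016]
```

Emit:
{"api": "jog_arm", "payload": {
  "series": [
    [1,[0.003,0.02,-0.003],0],
    [1,[0,0.03,-0.005],0],
    [1,[-0.003,0.036,-0.007],0],
    [1,[-0.006,0.043,-0.009],0],
    [1,[-0.008,0.05,-0.011],0],
    [1,[-0.011,0.058,-0.012],0],
    [1,[-0.012,0.065,-0.014],0],
    [1,[-0.014,0.074,-0.015],0],
    [1,[-0.015,0.082,-0.016],0],
    [1,[-0.016,0.091,-0.016],0],
    [1,[-0.016,0.091,-0.016],0]
  ]
}}

```text
t: 11.5
ee_pos: [0.6265, 0.12, 0.1302]
tcp_rot: [[-0.99, 0.14, 0.001], [0.14, 0.99, 0.001], [-0.001, 0.001, -1.0]]
wrist_force: [-1.2, -0.6, 0.5]
gripper_width: 0.0007
grasp_force: 0.7
```

```bash
python3 - <<'E'
from h import *
s=arm.get_state()
print(s["t"],s["ee_pos"],s["wrist_force"])
for th in range(28,42,2): print(th,shifts(finger(th,.037),s))
p,d=arm.snapshot("scene")
big=cv2.resize(p[160:310,165:345],None,fx=4,fy=4,interpolation=cv2.INTER_CUBIC)
cv2.imwrite("pics/s5.png",big[:,:,::-1])
E
```

```text
11.5 [0.62645228 0.11997015 0.13015472] [-1.24446533 -0.58214192  0.54764576]
28 [ 0.006 -0.01   0.007]
30 [ 0.005 -0.005  0.007]
32 [0.005 0.001 0.007]
34 [0.005 0.007 0.007]
36 [0.005 0.013 0.007]
38 [0.006 0.019 0.007]
40 [0.006 0.025 0.008]
```

View pics/s5.png

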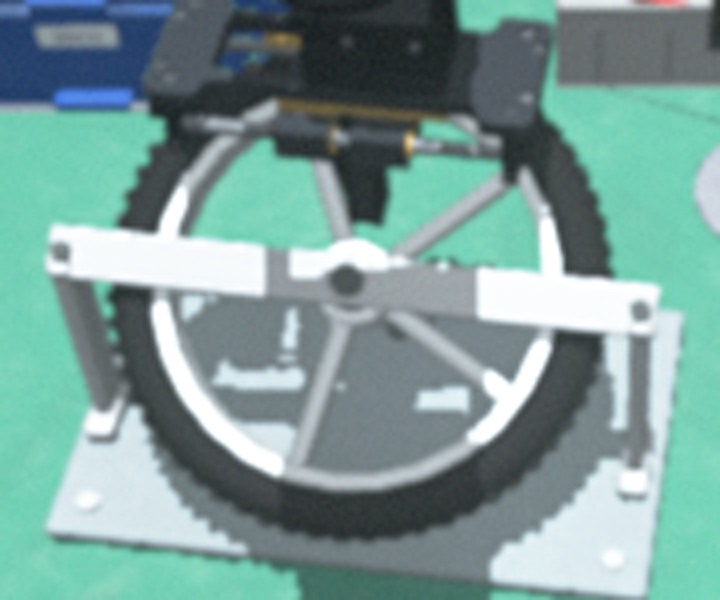

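Visible spoke points are at about (298,462), (503,390), (325,170) and (500,187). The stand is unmoved.

```bash
python3 - <<'E'
from h import *
for c in[(298,462),(503,390),(325,170),(500,187),(320,400),(440,345)]:
    r=onplane("scene",165+c[0]/4,160+c[1]/4,hub+out*.01,out)-hub
    a=np.degrees(np.arctan2(r@left,r@up)); print(np.linalg.norm(r).round(4),a.round(1),"wheel",((a-36+36)%72-36).round(1))
E
```

```text
0.0974 170.3 wheel -9.7
0.0985 -119.1 wheel -11.1
0.0614 19.3 wheel -16.7
0.0928 -51.8 wheel -15.8
0.0639 172.1 wheel -7.9
0.0585 -119.0 wheel -11.0
```

```bash
sed -i 's/.015\*np.cos(t)/.009*np.cos(t)/' h.py; python3 - <<'E'
from h import *
s=arm.get_state()
for th in range(19,39,2): print(th,shifts(finger(th,.037),s))
E
```

```text
19 [ 0.017 -0.014  0.015]
21 [ 0.016 -0.009  0.015]
23 [ 0.016 -0.004  0.014]
25 [0.015 0.    0.014]
27 [0.015 0.005 0.014]
29 [0.015 0.01  0.014]
31 [0.015 0.015 0.013]
33 [0.015 0.021 0.014]
35 [0.015 0.026 0.014]
37 [0.016 0.031 0.014]
```

Emit:
{"api": "jog_arm", "payload": {
  "series": [
    [1,[0,0.004,0],0],
    [1,[0,0.008,0],0],
    [1,[0,0.012,0],0],
    [1,[0,0.016,0],0],
    [1,[0,0.02,0],0],
    [1,[0,0.024,0],0],
    [1,[0,0.024,0],0],
    [1,[0,0.01,0],0],
    [1,[0,0,-0.02],0],
    [1,[0,0,-0.15],0],
    [1,[0,0,-0.3],0]
  ]
}}

```text
t: 12.65
ee_pos: [0.6249, 0.1197, 0.2046]
tcp_rot: [[-0.99, 0.14, -0.003], [0.14, 0.99, 0.001], [0.003, 0.001, -1.0]]
wrist_force: [1.1, 0.5, -0.1]
gripper_width: 0.0002
grasp_force: 0.0
```

Emit:
{"api": "jog_arm", "payload": {
  "series": [
    [1,[0.5,0,-0.15],0],
    [1,[0.9,-0.4,-0.3],0],
    [1,[0.9,-0.8,-0.3],0],
    [1,[0.9,-0.8,-0.3],0],
    [1,[0.9,-0.8,-0.3],0],
    [1,[0.9,-0.8,-0.3],0],
    [1,[0.9,-0.8,-0.3],0],
    [1,[0.9,-0.8,-0.3],0],
    [1,[0.9,-0.8,-0.3],0]
  ]
}}

```text
t: 13.55
ee_pos: [0.3758, -0.0474, 0.2807]
tcp_rot: [[-0.99, 0.142, 0.003], [0.142, 0.99, 0.0], [-0.003, 0.001, -1.0]]
wrist_force: [0.7, -0.4, -0.1]
gripper_width: 0.0002
grasp_force: 0.0
```

```bash
python3 - <<'E'
from h import *
s=arm.get_state()
print(s["t"],s["ee_pos"])
p,d=arm.snapshot("top")
a=cv2.resize(p[175:300,180:335],None,fx=5,fy=4.8,interpolation=cv2.INTER_CUBIC)
cv2.imwrite("pics/t6.png",a[:,:,::-1]); np.savez("t6.npz",p=p); q,_=arm.snapshot("scene"); np.savez("s6.npz",p=q)
E
```

```text
13.55 [ 0.37578468 -0.0473971   0.28073566]
```

View pics/t6.png

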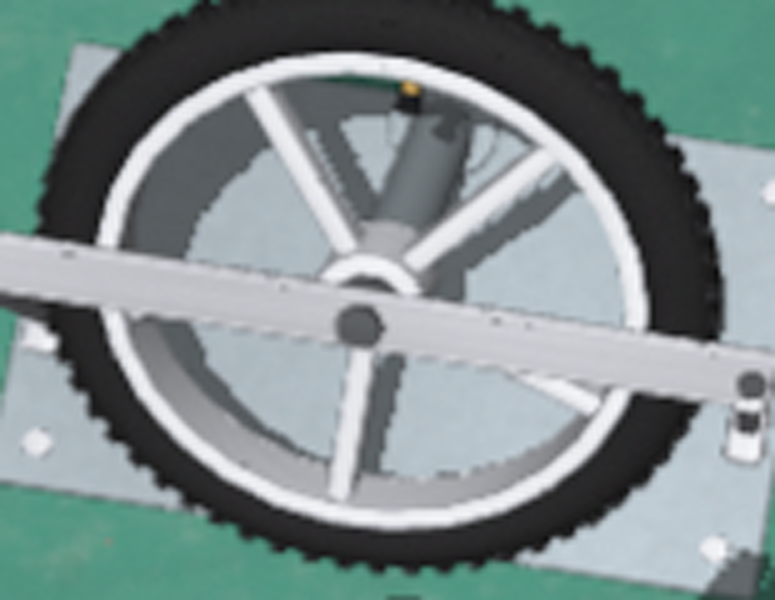

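The spoke ends are at (260,95), (550,158), (598,405) and (342,492). The valve's gold collar is at (411,90) and its cap at (407,108), near the top but slightly to the right.

```bash
python3 - <<'E'
from h import *
def fit(pts,k,valve):
    A=[];b=[];k0=36
    a0=[]
    for c in pts:
        r=onplane(k,*c,hub+out*.01,out)-hub; a=np.arctan2(r@left,r@up); R=np.hypot(r@left,r@up)
        d=(np.degrees(a)-36+36)%72-36; a0.append(d)
        A.append([1,-np.sin(a)/R,np.cos(a)/R]); b.append(np.radians(d))
    x=np.linalg.lstsq(np.array(A),np.array(b),rcond=None)[0]
    print(k,np.round(a0,1),"wheel",np.degrees(x[0]).round(2),"centre",(x[1:]*1e3).round(1))
    for c in valve:
        r=onplane(k,*c,hub,out)-hub; u,l=r@up-x[1],r@left-x[2]; print(" valve",np.hypot(u,l).round(3),np.degrees(np.arctan2(l,u)).round(2), "uncorrected",np.degrees(np.arctan2(r@left,r@up)).round(2))
f=lambda x,y:(180+(x+.5)/5-.5,175+(y+.5)/4.8-.5)
p=np.load("t6.npz")["p"].astype(int)
def gold(p,r0,r1,c0,c1):
    m=(p[...,0]-p[...,2]>50)&(p[...,0]>p[...,1]); m[:r0]=m[r1:]=False; m[:,:c0]=m[:,c1:]=False
    v,u=np.nonzero(m); w=(p[...,0]-p[...,2])[v,u]; return (np.average(u,weights=w),np.average(v,weights=w))
g=gold(p,180,215,240,290); print(g)
fit([f(*c) for c in[(260,95),(550,158),(598,405),(342,492)]],"top",[g,f(407,108)])
q=np.load("s6.npz")["p"]
big=cv2.resize(q[160:310,165:345],None,fx=4,fy=4,interpolation=cv2.INTER_CUBIC); cv2.imwrite("pics/s6.png",big[:,:,::-1])
try: gs=gold(q.astype(int),170,215,230,280); print(gs); r=onplane("scene",*gs,hub,out)-hub; print(r@up,r@left)
except Exception as e: print(e)
E
```

```text
(np.float64(261.7712550607287), np.float64(192.8421052631579))
top [-5.2 -3.5 -1.7 -3.9] wheel -4.04 centre [ 3.3 -0.7]
 valve 0.087 -3.04 uncorrected -3.39
 valve 0.078 -2.82 uncorrected -3.22
(np.float64(262.47076461769115), np.float64(188.4662668665667))
0.09153320090540383 -0.008700736219976924
```

View pics/s6.png

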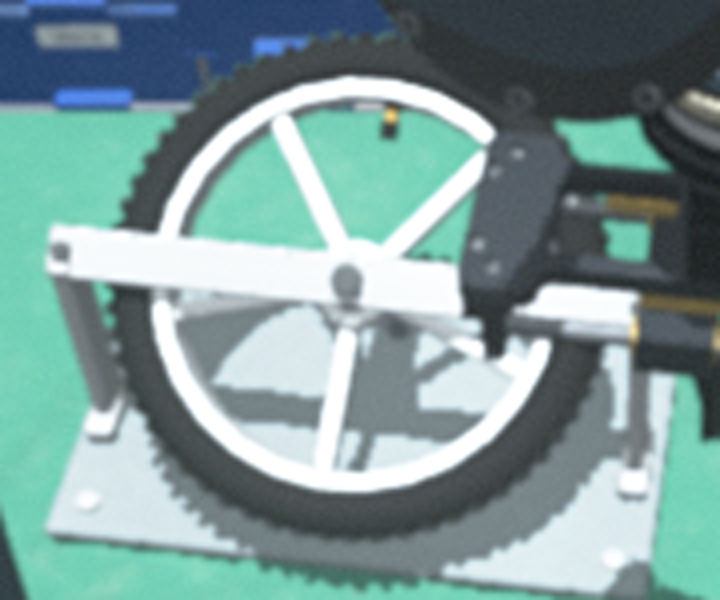

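The valve sits about 3.8° to the right of the top (gold collar at (390,117) in this crop). I'll give it one more small push.

```bash
python3 - <<'E'
from h import *
P0=np.array([.62645,.11997,.13015])
for P in (P0-.002*left+[0,0,.075],P0-.002*left,P0+.0085*left): print(shifts(P))
E
```

```text
[-0.899  0.792  0.302]
[-0.898  0.792  0.602]
[-0.898  0.834  0.602]
```

Emit:
{"api": "jog_arm", "payload": {
  "series": [
    [1,[-0.4,0.79,0.0],0],
    [1,[-0.4,0.79,0.0],0],
    [1,[-0.4,0.79,0.0],0],
    [1,[-0.4,0.79,0.0],0],
    [1,[-0.4,0.79,0.0],0],
    [1,[-0.898,0.79,0.15],0],
    [1,[-0.898,0.79,0.2],0],
    [1,[-0.898,0.79,0.3],0],
    [1,[-0.898,0.79,0.3],0],
    [1,[-0.898,0.79,0.3],0]
  ]
}}

```text
t: 14.65
ee_pos: [0.624, 0.1183, 0.2018]
tcp_rot: [[-0.99, 0.138, -0.006], [0.138, 0.99, 0.0], [0.006, -0.0, -1.0]]
wrist_force: [-0.6, 0.3, 0.7]
gripper_width: 0.0003
grasp_force: 0.0
```

```bash
python3 - <<'E'
from h import *
P0=np.array([.62645,.11997,.13015])
for i in range(3):
    s=arm.get_state(); print(s["t"],s["ee_pos"])
    for P in (P0-.002*left,P0+.0085*left): print(shifts(P,s))
    arm.snapshot("top")
E
```

```text
14.65 [0.62396588 0.11825773 0.2017503 ]
[-0.011  0.     0.286]
[-0.011  0.042  0.286]
14.7 [0.62436119 0.11822632 0.20419519]
[-0.008  0.     0.296]
[-0.008  0.042  0.296]
14.75 [0.62468346 0.11812728 0.20591469]
[-0.006  0.     0.303]
[-0.006  0.042  0.303]
```

Emit:
{"api": "jog_arm", "payload": {
  "series": [
    [1,[-0.004,0,0.12],0],
    [1,[-0.004,0,0.22],0],
    [1,[-0.004,0,0.28],0],
    [1,[-0.004,0,0.303],0],
    [1,[-0.004,0.015,0.303],0],
    [1,[-0.004,0.025,0.303],0],
    [1,[-0.004,0.032,0.303],0],
    [1,[-0.004,0.037,0.303],0],
    [1,[-0.004,0.042,0.303],0],
    [1,[-0.004,0.042,0.303],0],
    [1,[-0.004,0.042,0.303],0]
  ]
}}

```text
t: 15.9
ee_pos: [0.6281, 0.1266, 0.1298]
tcp_rot: [[-0.99, 0.14, 0.002], [0.14, 0.99, -0.001], [-0.002, -0.0, -1.0]]
wrist_force: [0.8, -2.1, 3.8]
gripper_width: 0.0006
grasp_force: 1.7
```

```bash
python3 - <<'E'
from h import *
s=arm.get_state(); print(s["t"],s["ee_pos"],s["wrist_force"],s["grasp_force"])
def gold(p,r0,r1,c0,c1):
    m=(p[...,0]-p[...,2]>50)&(p[...,0]>p[...,1]); m[:r0]=m[r1:]=False; m[:,:c0]=m[:,c1:]=False
    v,u=np.nonzero(m); print(len(u), np.c_[u,v][:12].tolist())
p,_=arm.snapshot("scene"); gold(p.astype(int),170,215,230,280)
for k,c in(("lowspoke",(150,310)),):
    pass
E
```

```text
15.9 [0.62812365 0.12664626 0.12980514] [ 0.80755998 -2.0947388   3.79682076] 1.7307381704449654
3 [[244, 192], [244, 193], [244, 194]]
```

Emit:
{"api": "jog_arm", "payload": {
  "series": [
    [1,[0,-0.01,0],0],
    [1,[0,-0.022,-0.005],0],
    [1,[0,-0.022,-0.15],0],
    [1,[0,-0.022,-0.35],0],
    [1,[0.2,-0.1,-0.5],0],
    [1,[0.9,-0.8,-0.55],0],
    [1,[0.9,-0.8,-0.55],0],
    [1,[0.9,-0.8,-0.55],0],
    [1,[0.9,-0.8,-0.55],0],
    [1,[0.9,-0.8,-0.55],0],
    [1,[0.9,-0.8,-0.55],0],
    [1,[0.9,-0.8,-0.55],0]
  ]
}}

```text
t: 17.15
ee_pos: [0.3756, -0.0398, 0.2668]
tcp_rot: [[-0.99, 0.143, 0.0], [0.143, 0.99, 0.001], [-0.0, 0.001, -1.0]]
wrist_force: [1.2, 0.1, -0.1]
gripper_width: 0.0003
grasp_force: 0.0
```

```bash
python3 - <<'E'
from h import *
s=arm.get_state(); print(s["t"],s["ee_pos"])
def gold(p,r0,r1,c0,c1):
    p=p.astype(int);m=(p[...,0]-p[...,2]>50)&(p[...,0]>p[...,1]); m[:r0]=m[r1:]=False; m[:,:c0]=m[:,c1:]=False
    v,u=np.nonzero(m); w=(p[...,0]-p[...,2])[v,u]; return (np.average(u,weights=w),np.average(v,weights=w))
for k,b in(("top",(180,215,240,290)),("scene",(170,215,230,280))):
    p,_=arm.snapshot(k); np.savez(k[0]+"7.npz",p=p)
    try:
        g=gold(p,*b); r=onplane(k,*g,hub,out)-hub; print(k,g,r@up,r@left,np.degrees(np.arctan2(r@left,r@up)))
    except Exception as e: print(k,e)
# same-view check: rotate the previous->now
o=np.load("top.npz")["p"].astype(int); p=np.load("t7.npz")["p"].astype(int)
print("stand shift",[np.abs(o[a:b,c:d]-p[a:b,c:d]).mean().round(1) for a,b,c,d in((220,240,165,185),(200,215,320,345),(285,300,175,195))])
a=cv2.resize(np.load("t7.npz")["p"][175:300,180:335],None,fx=5,fy=4.8,interpolation=cv2.INTER_CUBIC)
cv2.imwrite("pics/t7.png",a[:,:,::-1])
E
```

```text
17.15 [ 0.37560535 -0.03977247  0.26680902]
top (np.float64(261.2223776223776), np.float64(192.7902097902098)) 0.0901998789480836 -0.004318089541736542 -2.740797077761389
scene (np.float64(261.87420042643924), np.float64(188.36460554371)) 0.09163131203835564 -0.007408585223266369 -4.622429981700041
stand shift [np.float64(5.6), np.float64(6.2), np.float64(4.8)]
```

```bash
cat > m.py <<'E'
from h import *
def gold(p,r0,r1,c0,c1):
    m=(p[...,0]-p[...,2]>50)&(p[...,0]>p[...,1]); m[:r0]=m[r1:]=False; m[:,:c0]=m[:,c1:]=False
    v,u=np.nonzero(m); w=(p[...,0]-p[...,2])[v,u]; return np.average(u,weights=w),np.average(v,weights=w)
def nut(p,uv):
    u0,v0=map(int,uv); w=p[v0-7:v0+8,u0-7:u0+8].sum(2); b=(w<np.percentile(w,50)*.75).astype(np.uint8)
    n,L,st,ce=cv2.connectedComponentsWithStats(b); k=L[7,7] or 1+np.argmax(st[1:,4]); return ce[k]+[u0-7,v0-7],st[k,4]
def measure(ims):
    for k,b,nu in(("top",(180,215,240,290),(252,243)),("scene",(170,215,230,280),(251,231))):
        p=ims[k].astype(int); g=gold(p,*b); c,n=nut(p,nu)
        rn=onplane(k,*c,hub+.038*out,out)-hub; r=onplane(k,*g,hub,out)-hub
        du,dl=rn@up,rn@left
        print(k,"nut",c.round(1),n,"u,l mm",(1e3*np.array([du,dl])).round(1),"valve",np.degrees(np.arctan2(r@left-dl,r@up-du)).round(2))
E
python3 - <<'E'
from m import *
for i in "67": measure({"top":np.load(f"t{i}.npz")["p"],"scene":np.load(f"s{i}.npz")["p"]})
o=np.load("top.npz")["p"]; p=np.load("t7.npz")["p"]
print(nut(o.astype(int),(252,243)),np.abs(o[300:320,400:430].astype(int)-p[300:320,400:430]).mean())
E
```

```text
top nut [251.4 242.5] 63 u,l mm [3.2 0.3] valve -3.7
scene nut [251.4 231.9] 56 u,l mm [-5.1 -3.8] valve -2.9
top nut [251.4 242.5] 63 u,l mm [3.2 0.3] valve -3.03
scene nut [251.4 231.9] 56 u,l mm [-5.1 -3.8] valve -2.13
(array([251.42857143, 242.50793651]), np.int32(63)) 4.753888888888889
```

Emit:
{"api": "jog_arm", "payload": {
  "series": [
    [1,[-0.4,0.76,0.0],0],
    [1,[-0.4,0.76,0.0],0],
    [1,[-0.4,0.76,0.0],0],
    [1,[-0.4,0.76,0.0],0],
    [1,[-0.4,0.76,0.0],0],
    [1,[-0.898,0.76,0.1],0],
    [1,[-0.898,0.76,0.2],0],
    [1,[-0.898,0.76,0.2],0],
    [1,[-0.898,0.76,0.25],0],
    [1,[-0.898,0.76,0.25],0],
    [1,[-0.898,0.76,0.25],0],
    [1,[-0.898,0.76,0.25],0]
  ]
}}

```text
t: 18.45
ee_pos: [0.6251, 0.1179, 0.2052]
tcp_rot: [[-0.99, 0.139, 0.001], [0.139, 0.99, 0.0], [-0.001, 0.0, -1.0]]
wrist_force: [0.6, 0.3, 0.8]
gripper_width: 0.0004
grasp_force: 0.0
```

```bash
python3 - <<'E'
from h import *
P0=np.array([.62645,.11997,.13015])
for i in range(3):
    s=arm.get_state(); print(s["t"],s["ee_pos"])
    for P in (P0-.002*left,P0+.0105*left): print(shifts(P,s))
    arm.snapshot("top")
E
```

```text
18.45 [0.62509484 0.11793348 0.20517092]
[-0.004  0.001  0.3  ]
[-0.004  0.051  0.3  ]
18.5 [0.62527217 0.11780898 0.20550844]
[-0.003  0.001  0.301]
[-0.003  0.051  0.301]
18.55 [0.62543412 0.11769945 0.20562059]
[-0.002  0.001  0.302]
[-0.002  0.051  0.302]
```

Emit:
{"api": "jog_arm", "payload": {
  "series": [
    [1,[-0.003,0,0.12],0],
    [1,[-0.003,0,0.22],0],
    [1,[-0.003,0,0.28],0],
    [1,[-0.003,0,0.302],0],
    [1,[-0.003,0.02,0.302],0],
    [1,[-0.003,0.032,0.302],0],
    [1,[-0.003,0.038,0.302],0],
    [1,[-0.003,0.042,0.302],0],
    [1,[-0.003,0.046,0.302],0],
    [1,[-0.003,0.05,0.302],0],
    [1,[-0.003,0.05,0.302],0],
    [1,[-0.003,0.05,0.302],0]
  ]
}}

```text
t: 19.8
ee_pos: [0.628, 0.1297, 0.1288]
tcp_rot: [[-0.99, 0.14, -0.0], [0.14, 0.99, 0.0], [0.0, 0.0, -1.0]]
wrist_force: [-0.8, -1.5, 1.1]
gripper_width: 0.0007
grasp_force: 1.2
```

Emit:
{"api": "jog_arm", "payload": {
  "series": [
    [1,[0,-0.01,0],0],
    [1,[0,-0.03,-0.005],0],
    [1,[0,-0.03,-0.15],0],
    [1,[0,-0.03,-0.35],0],
    [1,[0.2,-0.1,-0.5],0],
    [1,[0.9,-0.8,-0.55],0],
    [1,[0.9,-0.8,-0.55],0],
    [1,[0.9,-0.8,-0.55],0],
    [1,[0.9,-0.8,-0.55],0],
    [1,[0.9,-0.8,-0.55],0],
    [1,[0.9,-0.8,-0.55],0],
    [1,[0.9,-0.8,-0.55],0]
  ]
}}

```text
t: 21.0
ee_pos: [0.3766, -0.0375, 0.2666]
tcp_rot: [[-0.99, 0.143, 0.002], [0.143, 0.99, 0.0], [-0.001, 0.001, -1.0]]
wrist_force: [0.6, 0.8, -1.3]
gripper_width: 0.0004
grasp_force: 0.0
```

```bash
python3 - <<'E'
from m import *
print(arm.get_state()["t"],arm.get_state()["ee_pos"])
measure({k:arm.snapshot(k)[0] for k in("top","scene")})
E
```

```text
21.0 [ 0.37664969 -0.03752715  0.26659964]
top nut [251.3 242.6] 67 u,l mm [3.1 0.5] valve 1.76
scene nut [251.4 231.8] 55 u,l mm [-5.  -3.8] valve 2.38
```

```bash
cat >> m.py <<'E'
def spokes(k,im,off):
    g=cv2.GaussianBlur(im.min(2).astype(np.float32),(0,0),.6); res={}
    for nm,c in(("L",36),("R",-36),("B",180)):
        th=np.arange(c-16,c+16,.25); best=[]
        for r in np.arange(.05,.09,.004):
            P=[proj(k,hub+off[0]*up+off[1]*left+.010*out+r*(np.cos(np.radians(t))*up+np.sin(np.radians(t))*left)) for t in th]
            P=np.float32(P); v=cv2.remap(g,P[:,0].copy(),P[:,1].copy(),cv2.INTER_LINEAR).ravel()
            w=np.clip(v-(np.median(v)+.6*(v.max()-np.median(v))),0,None); best.append((w*th).sum()/w.sum()-c)
        res[nm]=(np.median(best).round(2),np.std(best).round(2))
    print(k,res)
E
python3 - <<'E'
from m import *
O={"top":(.0032,.0004),"scene":(-.005,-.0038)}
for k in O:
    for f in("6","7"): spokes(k,np.load(k[0]+f+".npz")["p"],O[k])
    spokes(k,arm.snapshot(k)[0],O[k])
E
```

```text
Traceback (most recent call last):
  File "m.py", line 19, in spokes
    P=[proj(k,hub+off[0]*up+off[1]*left+.010*out+r*(np.cos(np.radians(t))*up+np.sin(np.radians(t))*left)) for t in th]
       ~~~~^^^^^^^^^^^^^^^^^^^^^^^^^^^^^^^^^^^^^^^^^^^^^^^^^^^^^^^^^^^^^^^^^^^^^^^^^^^^^^^^^^^^^^^^^^^^^^
  File "h.py", line 10, in proj
    K,R,t=cam(n); q=K@(R@np.array(P)+t); return q[:2]/q[2]
          ~~~^^^
  File "h.py", line 4, in cam
    c=arm.camera_info(n); R=cv2.Rodrigues(np.array(c["rvec"]))[0]; return c["camera_matrix"],R,np.array(c["tvec"])
ValueError: time passes only in moves, steps and waits
```

```bash
sed -i 's/^def cam/import functools\n@functools.lru_cache\ndef cam/' h.py; python3 - <<'E'
from m import *
O={"top":(.0032,.0004),"scene":(-.005,-.0038)}
for k in O:
    for f in("6","7"): spokes(k,np.load(k[0]+f+".npz")["p"],O[k])
    spokes(k,arm.snapshot(k)[0],O[k])
E
```

```text
top {'L': (np.float64(-3.94), np.float64(0.16)), 'R': (np.float64(-3.94), np.float64(0.04)), 'B': (np.float64(-4.7), np.float64(0.17))}
top {'L': (np.float64(-3.33), np.float64(0.08)), 'R': (np.float64(-3.25), np.float64(0.04)), 'B': (np.float64(-4.01), np.float64(0.18))}
top {'L': (np.float64(1.4), np.float64(0.08)), 'R': (np.float64(1.42), np.float64(0.09)), 'B': (np.float64(0.69), np.float64(0.13))}
scene {'L': (np.float64(-6.01), np.float64(0.33)), 'R': (np.float64(-0.18), np.float64(0.66)), 'B': (np.float64(-5.64), np.float64(0.39))}
scene {'L': (np.float64(-5.38), np.float64(0.37)), 'R': (np.float64(0.98), np.float64(0.6)), 'B': (np.float64(-4.89), np.float64(0.31))}
scene {'L': (np.float64(-0.95), np.float64(0.43)), 'R': (np.float64(5.28), np.float64(0.47)), 'B': (np.float64(0.18), np.float64(0.17))}
```

```bash
python3 -c "
from station import arm
print(arm.close_job())"
```

```text
the job is handed in; nothing more can be done
None
```

The job is handed in: the valve stem is within about 1 to 2° of the top (measured roughly 1.3° to the left), at rest with the arm clear, the stand unmoved and nothing else touched as far as I could tell, but I viewed 12 pictures against the limit of 10.

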